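Return the step wedge to its calibration box and snap the lid shut

TASK

Put the steel step wedge back flat into its slot in the open white calibration box. Then swing the lid down and press its front edge, by feel and without forcing the thin plastic, past the spring catch until it clicks and the lid stays fully shut on its own. Leave the thickness gauge, the brown vial and the steel disc where they are.

Things in the scene. Friction and masses are not known exactly. Their poses are not given: they have to be found in the camera images.
- box: White plastic box, 128 (x) x 164 (y) x 46 mm shut, fixed on the table. Origin: centre of its underside; x points from the front (catch side, facing the robot) to the hinge at the back, y to its left, z up. Base walls: 4 mm thick, top at z 24. Inside: black foam, top at z 22.5, with the wedge's slot in the left half (y > 0); a blue foil box, top at z 30.5, stays in the right half.
- box_lid (a joint): Lid hinge, rad: 0 shut, grows as it opens; starts at 1.6 to 1.85. Friction (under 1 N at the front edge) keeps it where it is left. In the last 6 mm catch and rubber seal resist: the push at press_point grows to a hidden 11 to 17 N, 1 to 2 mm past shut, drops at the click, then the lid stops hard at -0.019. Let go: caught, back to 0 +-0.004; not caught, over 0.015. Over 30 N breaks it.
- catch (a joint): Spring catch: steel tongue, 22 mm wide, upright at the middle of the box's front, reaching 12 mm ahead of the wall and up to z 42. Joint, rad: 0 at rest; the keeper on the lid's front pushes it outwards by up to 0.22 during the last 6 mm of the lid's way, and it springs back to 0 when it has snapped in over the keeper's barb.
- lid_hinge (a point): Middle of the hinge line, which runs along the box's y; at box (64, 0, 24) mm. The lid is a thin 22 mm deep plastic tray; shut, it spans box x -63 to 64, y -82 to 82, z 25 to 46 mm; open, its front edge stands about 150 mm above the table.
- press_point (a point): Point on the lid's outer (top) face, 13 mm behind the front edge, in the middle of its width: where to press. It moves with the lid; shut, it lies at box (-50, 0, 46) mm. Its z axis is the lid's outward normal (up when shut).
- slot (a point): Centre of the floor of the wedge's slot; at box (-6, 38, 12.5) mm, axes as the box's. The slot is 82 mm long (box x), 22 mm wide (box y) and 10 mm deep. A finger notch, 42 mm long (box x), crosses its middle down to the slot floor and leaves 38 mm on either side of the slot's centre line for the fingers.
- wedge: Five-step steel calibration wedge, 20 (x) x 80 (y) x 22 mm, about 0.24 kg. Origin: centre of its underside, z up, y along its length towards the tall end; the five 16 mm steps are 6, 10, 14, 18, 22 mm high from -y to +y; centre of mass at y = +9 mm. It lies on the table at the left or the right of the box; it may go into the slot either way round.
- gauge: Bystander: dark hand-held thickness gauge with red keys, 127 x 68 x 29 mm, on the other side of the box from the wedge. Origin: centre of its underside.
- vial: Bystander: brown vial with a black cap, 30 mm diameter, 52 mm high, upright at the back. Origin: centre of its underside.
- disc: Bystander: round steel hardness block, 60 mm diameter, 14 mm high, at the back. Origin: centre of its underside.
Not all that is in view belongs to the job. Several things look just like the wedge: the one meant starts farthest from the robot's base.

How it is judged (in metres and radians):
On the way, in this order (a step that is already met when the one before it is completed fails the run):
1. the wedge lies flat on the floor of its slot, let go (horizontal distance between wedge and slot below 0.004 m and z of wedge in the frame of slot below 0.004 m and angle between wedge's own z axis and vertical below 0.06 rad and contact force between the fingers and wedge below 0.05 N), for 0.2 s.
2. with the wedge in its slot, the lid is swung down to the catch (horizontal distance between wedge and slot below 0.004 m and z of wedge in the frame of slot below 0.004 m and angle between wedge's own z axis and vertical below 0.06 rad and value of joint box_lid below 0.25 rad), for 0.1 s.
At the end, for the whole second after the job is handed in: The lid is shut and held by the catch (lid joint under 0.006 rad, catch sprung back under 0.03 rad), and the wedge lies in its slot (origin within 4 mm of the slot's centre and less than 4 mm above its floor, tilted under 0.06 rad) (value of joint box_lid below 0.006 rad and value of joint catch below 0.03 rad and horizontal distance between wedge and slot below 0.004 m and z of wedge in the frame of slot below 0.004 m and angle between wedge's own z axis and vertical below 0.06 rad); the robot touches nothing.
It fails at once if the robot presses on the box or its lid with more than 30 N (contact force between any of the fingers, the arm and box above 30 N).
It fails at once if the gauge, the vial or the disc is moved by more than 20 mm (distance of any of gauge, vial, disc from where it was at the start of the episode above 0.02 m).
It also fails if it takes over 69 s, if anything falls off the work surface, if the arm or the gripper's body presses on something with over 40 N, if the wrist force passes 120 N, or if a joint passes its speed limit or range.

ROBOT

A 7-joint arm with a two-finger parallel gripper is mounted at the origin on a cart in front of the work surface, level with it; the furniture and walls round the work are solid. World frame = base frame: x ahead of the robot, y to its left, z up, the work surface at z = 0. Lengths are in mm, angles in rad, forces in N, time in s.
With the tool pointing down it reaches from about 400 to 925 mm from the base axis. Payload 4.1 kg.
Tool frame: the origin (TCP) lies midway between the tips of the shut fingers; the grasp point (between the pads) lies 19 mm behind it; z points along the fingers, y is the line along which they close (so a half turn about z gives the same grasp; the last joint's range is limited). The gripper opens to 85 mm and grips with 20 to 120 N. Pads are 22 mm wide; open, the fingers measure 114 mm over their backs; the gripper's body (76 mm by 85 mm) begins 54 mm behind the grasp point. The pads swing forward as they close: fully open they stand 13 mm farther back than shut.
Start: joints at [1.135, 0.398, 0.045, 1.537, -0.019, 1.207, -0.051], TCP at [214.842, -613.503, 231.347] pointing down, gripper open.
Joint ranges: [-2.82, 2.82], [-0.49, 2.23], [-1.37, 1.46], [0, 2.46], [-1.36, 4.5], [0.23, 2], [-2.94, 2.94]. Speed limits (rad/s): [2.57, 2.57, 3.14, 3.14, 3.14, 3.14, 3.14].

INTERFACE

Orientations are given as a unit quaternion [w, x, y, z].
In Python, from rig import monitor, viewer, finish_job gives the robot as it stands. The module is installed in compiled form; this text tells all that it offers.
- The arm moves only by the tool play_rows, never from a script. Its argument "commands" is a list of rows, each a list of 3 entries, a list of its own where there are three numbers: the shift along the tool's x, y, z in fractions of the full range, 1 being 60 cm, then the turn about the tool's z in normalised numbers (1 is 120 degrees), then the closure, from -1 (fully open) to 1 (shut). A call has 1 to 12 rows; each row is the pose to reach, as a shift and turn from the pose commanded when the call began, along the tool's axes at that moment; what a row does not reach only later rows make up. A row lasts 1/10 s, in which the tool goes at most 50 mm and 8.59 degrees, less where a joint would pass 70% of its speed; a pose out of reach is approached as far as the arm can. Shift and turn numbers lie between -1 and 1, and a call with a number outside is refused. A call with a gripper value outside its range is refused whole. The fingers move at their own pace and stop on an object; "newtons" is the grip in N (left out, the last holds). Time passes only in rows, so rows that repeat a pose let the fingers close. It gives the time, the measured TCP pose, the force, the opening and the grip force at its end, in the units of the state.
- monitor.observe(): the state, without advancing time (a new reading comes with each control period).
- viewer.snapshot(name): name is "side" or "top"; returns a dict with "color" (384x512x3 uint8, red, green, blue), "z_map" (384x512 float32, mm along the optical axis (not along the pixel's ray), 0 where there is no reading), "vertical_fov" (degrees; the focal length in pixels is half the picture's height over the tangent of half this angle, whatever the lens; pixels are square), "cx", "cy" (the principal point, pixels), "D" ([k1, k2, p1, p2, k3] as OpenCV has them; the pictures are not rectified), "camera_from_world" (4x4, takes a point from world to camera coordinates). Camera axes: x right, y down, z forward; pixel columns grow to the right and rows downward; lengths in mm; the calibration is good to about 2 mm. A picture is of the moment at which its call begins.
- finish_job(): hands the job in; it is judged then, once.
The state is a dict: "clock": time; "joints": joint angles; "joint_velocities": joint speeds; "joint_efforts": joint torques, N m; "eef_pos": TCP position; "orientation": TCP orientation; "contact_force": force on the tool from outside, world axes, zero at the start; "moment": the same for the moment, N m; "finger_gap": opening from 0.0 (shut) to 1.0 (fully open); "finger_force": force on a finger pad.
Only numpy, scipy, OpenCV 4.12 (cv2) and the standard library are available. Lean on these libraries where they do the work, as an engineer would, in place of code of your own. Each camera call takes 0.05 s, during which the arm holds its last target. There are 200 camera calls.

## Working session

There is one attempt and no reset: what is moved stays moved. The work goes in short steps, Python scripts to look and compute and a tool call to move; the robot and the scene stay as the last step left them, time stands still between calls to the robot, and variables do not carry over. Pictures are saved under pics/ and viewed, at most 10 in all, crops included, and the job is handed in when it is done.

Besides the shell and the picture viewer there is one more tool, called after "Request:" in YAML: its name, and indented under it one key for each argument. play_rows: Moves the arm, as the interface text tells. Its arguments: {"type":"object","properties":{"commands":{"type":"array","items":{"type":"array"}},"newtons":{"type":"number"}},"required":["commands"]}

```bash
mkdir -p pics
cat > h.py <<'E'
import numpy as np, cv2
from rig import monitor, viewer, finish_job
def K(s):
    f=192/np.tan(np.radians(s["vertical_fov"])/2); return np.array([[f,0,s["cx"]],[0,f,s["cy"]],[0,0,1.]])
def cloud(s):
    z=s["z_map"]; v,u=np.mgrid[:384,:512]
    n=cv2.undistortPoints(np.stack([u,v],-1).reshape(-1,1,2).astype(float),K(s),np.array(s["D"],float)).reshape(384,512,2)
    P=np.dstack([n[...,0]*z,n[...,1]*z,z]); T=np.linalg.inv(np.array(s["camera_from_world"]))
    W=P@T[:3,:3].T+T[:3,3]; W[z==0]=np.nan
    return W
def save(n,img,sc=1):
    cv2.imwrite("pics/"+n+".png",cv2.resize(img[...,::-1],None,fx=sc,fy=sc,interpolation=cv2.INTER_CUBIC))
E
python3 - <<'E'
from h import *
print({k:np.round(v,3).tolist() for k,v in monitor.observe().items()})
for n in("side","top"):
    s=viewer.snapshot(n); np.save(n+"_W.npy",cloud(s)); np.save(n+"_c.npy",s["color"]); save(n+"0",s["color"],1.5)
    print(n,s["vertical_fov"],s["D"],np.linalg.inv(s["camera_from_world"])[:3].round(2).tolist())
E
```

```text
{'clock': 0.0, 'joints': [1.135, 0.399, 0.045, 1.538, -0.019, 1.207, -0.051], 'joint_velocities': [-0.002, -0.001, 0.001, -0.001, -0.0, -0.001, 0.0], 'joint_efforts': [-0.0, -47.513, 1.364, -25.423, 0.012, 0.009, -0.0], 'eef_pos': [214.625, -612.861, 230.264], 'orientation': [-0.001, 0.986, 0.168, -0.0], 'contact_force': [0.483, -0.245, 0.37], 'moment': [0.008, 0.001, -0.043], 'finger_force': 0.0, 'finger_gap': 1.001}
side 54.252963474568205 [-0.09809767  0.          0.          0.          0.        ] [[-1.0, 0.02, 0.0, 522.23], [0.01, 0.52, -0.86, 770.29], [-0.02, -0.86, -0.52, 512.98]]
top 42.05072609591045 [-0.07674947  0.          0.          0.          0.        ] [[0.04, -0.98, 0.21, 296.28], [-1.0, -0.04, 0.0, -11.94], [0.0, -0.21, -0.98, 1283.0]]
```

View pics/top0.png

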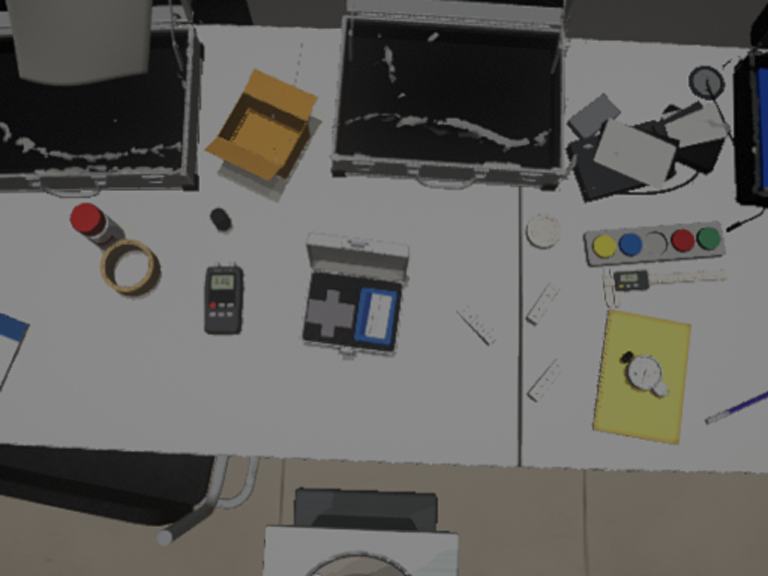

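View pics/side0.png

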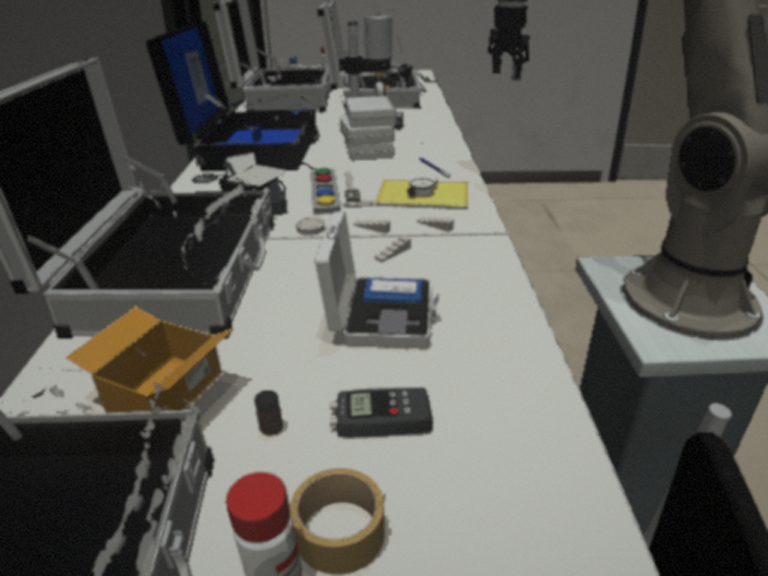

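The top view shows the box at (352,310), with its lid open at (357,255). The gauge is at (222,299), the vial at (220,218) and the disc at (543,231). Three wedges lie at (476,324), (543,303) and (545,379). The side view agrees. Next I measure them.

```bash
cat > m.py <<'E'
from h import *
W=np.load("top_W.npy"); c=np.load("top_c.npy")
for n,(u,v) in dict(w1=(476,324),w2=(543,303),w3=(545,379)).items():
    u=int(u/1.5);v=int(v/1.5)
    r=W[v-22:v+23,u-22:u+23].reshape(-1,3); bg=np.nanmedian(r[:,2])
    m=r[(r[:,2]>bg+4)&(np.hypot(*(r[:,:2]-W[v,u,:2]).T)<55)]
    rect=cv2.minAreaRect(m[:,:2].astype(np.float32))
    d=np.array([np.cos(np.radians(rect[2])),np.sin(np.radians(rect[2]))])
    if rect[1][0]<rect[1][1]: d=np.array([-d[1],d[0]])
    t=(m[:,:2]-np.array(rect[0]))@d
    print(n,bg.round(1),len(m),"centre",np.round(rect[0],1),"size",np.round(rect[1],1),"dir",d.round(3),"reach",np.hypot(*rect[0]).round(1))
    for a in np.arange(-40,40,16):
        k=(t>=a)&(t<a+16); print("   ",a,np.round(np.median(m[k,2])-bg,1) if k.any() else None)
# box: walls
r=W[150:270,180:290].reshape(-1,3)
print("table z",np.nanmedian(W[250:280,250:330,2]))
b=r[(r[:,2]>18)&(r[:,2]<36)]; rect=cv2.minAreaRect(b[:,:2].astype(np.float32)); print("box",rect,len(b))
l=r[(r[:,2]>45)]; print("lid",np.nanmin(l,0),np.nanmax(l,0)); 
for n,(u,v) in dict(gauge=(222,299),vial=(220,218),disc=(543,231)).items(): print(n,W[int(v/1.5),int(u/1.5)].round(1))
a=np.load("top_c.npy")[140:260,180:360]; save("topc",a,4)
E
python3 m.py
```

```text
w1 0.4 283 centre [ 496.6 -178.5] size [91.7 90.1] dir [0.978 0.209] reach 527.7
    -40 18.5
    -24 18.6
    -8 14.1
    8 8.8
    24 6.3
w2 0.3 280 centre [ 539.3 -296.3] size [97.2 96.3] dir [0.816 0.578] reach 615.4
    -40 5.4
    -24 19.2
    -8 14.7
    8 7.1
    24 5.2
w3 -0.2 293 centre [ 409.3 -296.7] size [103.2  97.8] dir [0.036 0.999] reach 505.5
    -40 6.5
    -24 10.6
    -8 17.3
    8 20.0
    24 4.8
table z -0.23708209875144348
box ((517.1865234375, 31.205669403076172), (165.09556579589844, 157.8106231689453), 84.7121353149414) 2977
lid [569.88141617 -57.34081781  45.21696045] [614.07246348 107.08025952 158.3354839 ]
gauge [522.5 253.6  28.1]
vial [659.5 265.7  50.6]
disc [ 668.2 -299.6   12.7]
```

View pics/topc.png

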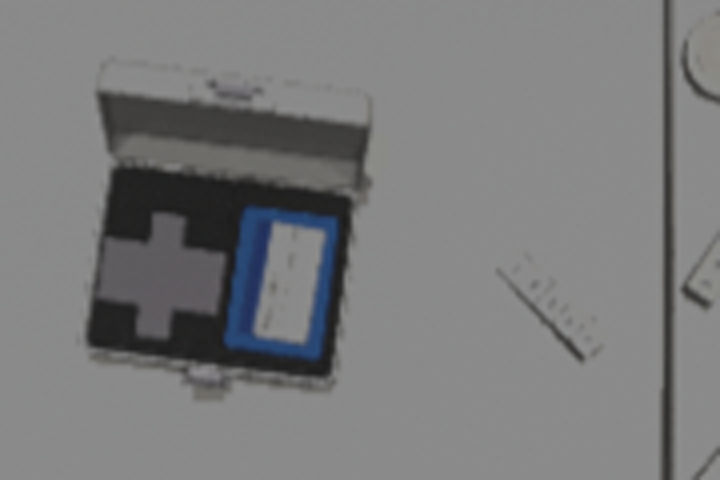

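The crop shows the box with a grey cross at (160,275): the slot plus finger notch. The catch is at (208,380), the foil box at (285,285), and the wedge at (550,310) is a lookalike. The second wedge, with a reach of 615 mm, is the target. I'll fit poses from the height maps of both cameras.

```bash
cat > fit.py <<'E'
from h import *
from scipy.optimize import minimize
def loc(P,p):
    c,s=np.cos(p[2]),np.sin(p[2]); d=P[:,:2]-p[:2]; return d@np.array([[c,-s],[s,c]])   # world->local
def wedge_h(q):
    x,y=q.T; h=6+4*np.clip(np.floor((y+40)/16),0,4); return np.where((abs(x)<10)&(abs(y)<40),h,0)
def box_h(q):
    x,y=q.T; h=np.zeros(len(q)); h[(abs(x)<64)&(abs(y)<82)]=24; h[(abs(x)<60)&(abs(y)<78)]=22.5
    sl=((abs(x+6)<41)&(abs(y-38)<11))|((abs(x+6)<21)&(abs(y-38)<38)); h[sl]=12.5
    return h
def fit(P,model,p0,use,off=0):
    def cost(p):
        q=loc(P,p); w=use(q); return np.minimum(abs(P[w,2]-off-model(q[w])),6).sum()/w.sum()
    best=None
    for dy in np.radians([-10,-3,3,10]):
        for dx,dyy in ((-5,0),(5,0),(0,-5),(0,5)):
            s=np.array([p0[0]+dx,p0[1]+dyy,p0[2]+dy])
            r=minimize(cost,s,method="Nelder-Mead",options=dict(initial_simplex=s+np.array([[0,0,0],[4,0,0],[0,4,0],[0,0,.06]]),xatol=.02,fatol=1e-4))
            if best is None or r.fun<best.fun: best=r
    return best.x,best.fun
def roi(W,c,rad):
    P=W.reshape(-1,3); P=P[np.isfinite(P[:,2])]; return P[(np.hypot(*(P[:,:2]-c).T)<rad)&(P[:,2]>-15)&(P[:,2]<36)]
E
cat > m2.py <<'E'
from fit import *
for n in("top","side"):
    W=np.load(n+"_W.npy")
    P=roi(W,[539,-296],75); off=np.median(P[P[:,2]<4,2])
    for y0 in (2.53,-0.6):  # local +y toward tall end
        x,f=fit(P,wedge_h,[539,-296,y0],lambda q:np.hypot(*q.T)<60,off); print(n,"wedge",x.round(3),round(f,3),len(P),"off",off.round(2))
    P=roi(W,[512,31],110); 
    x,f=fit(P,box_h,[512,31,-.09],lambda q:(abs(q[:,0]+10)<68)&(q[:,1]<95)&(q[:,1]>4)&(q[:,0]<50),0.); print(n,"box",x.round(4),round(f,3),len(P))
    c,s=np.cos(x[2]),np.sin(x[2]); R=np.array([[c,-s],[s,c]])
    print("   slot",(x[:2]+R@[-6,38]).round(1),"hinge",(x[:2]+R@[64,0]).round(1),"press",(x[:2]+R@[-50,0]).round(1))
    q=loc(P,x); k=(abs(q[:,0]+6)<18)&(abs(q[:,1]-38)<34); print("   floor z",np.median(P[k,2]).round(1))
E
python3 m2.py
```

```text
top wedge [ 539.    -291.       2.363] 2.913 2466 off -0.24
top wedge [ 5.47526e+02 -2.97810e+02 -3.39000e-01] 2.926 2466 off -0.24
top box [ 5.109397e+02  3.205260e+01 -1.067000e-01] 2.309 5299
   slot [509.   70.5] hinge [574.6  25.2] press [461.2  37.4]
   floor z 12.2
side wedge [ 534.118 -298.011    2.47 ] 2.37 691 off -0.3
side wedge [ 5.22106e+02 -2.97053e+02 -3.17000e-01] 2.359 691 off -0.3
side box [ 5.110961e+02  3.249110e+01 -8.210000e-02] 2.43 3885
   slot [508.2  70.9] hinge [574.9  27.2] press [461.3  36.6]
   floor z 12.5
```

Run:
```python
from fit import *
ims=[]
for n,(c) in (("top",0),("side",1)):
    W=np.load(n+"_W.npy");C=np.load(n+"_c.npy")
    P=roi(W,[400,-150],60) if n=="top" else roi(W,[430,-100],40); print(n,"table std",P[:,2].std(),len(P))
    m=np.hypot(W[...,0]-539,W[...,1]+296)<60; v,u=np.where(m); a,b,e,d=v.min(),v.max(),u.min(),u.max(); print(n,"crop rows",a,b,"cols",e,d)
    col=C[a:b+1,e:d+1]; z=np.clip((W[a:b+1,e:d+1,2]+5)/30*255,0,255); z=np.nan_to_num(z).astype(np.uint8); z=np.dstack([z]*3)
    col=cv2.normalize(col,None,0,255,cv2.NORM_MINMAX)
    for i in(col,z): ims.append(cv2.resize(i,(400,300),interpolation=cv2.INTER_NEAREST))
save("wz",np.vstack([np.hstack(ims[:2]),np.hstack(ims[2:])]))
```

```text
top table std 2.573510059312868 1722
top crop rows 181 225 cols 338 383
side table std 0.9504380391746013 311
side crop rows 144 161 cols 231 266
```

View pics/wz.png

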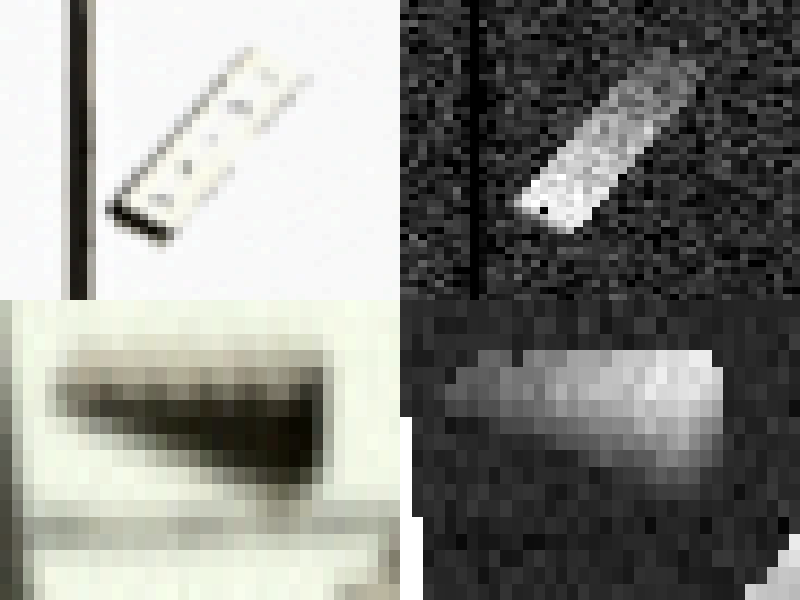

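The colour crop (left) and height crop (right) show the wedge lying diagonally. The tall end is at lower left (140,220), towards the robot and +y. So the yaw is about 0.95, and my starting guess was wrong.

```bash
sed -i 's/(2.53,-0.6)/(0.95,)/' m2.py; python3 m2.py | grep wedge
```

```text
top wedge [ 541.997 -298.963    0.985] 2.195 2466 off -0.24
side wedge [ 541.061 -298.281    1.056] 1.804 691 off -0.3
```

The wedge is at about (541.7, -298.7) with yaw 0.99. I grasp it at y=+5 mm, which is TCP (537.5, -296). I write a small helper that converts a target pose into shifts.

```bash
cat >> h.py <<'E'
from scipy.spatial.transform import Rotation as Rn
def go(x,y,z,yline_deg,base=None):
    """shift (cm) and turn (deg, shortest incl. half turn) to TCP target; yline = world angle of tool y line"""
    s=monitor.observe(); p=np.array(base if base is not None else s["eef_pos"]); w,a,b,c=s["orientation"]; R=Rn.from_quat([a,b,c,w]).as_matrix()
    d=R.T@(np.array([x,y,z])-p)/10; cur=np.degrees(np.arctan2(R[1,1],R[0,1])); t=-((yline_deg-cur+90)%180-90)
    print("pos",np.round(s["eef_pos"],1),"yline",cur.round(2),"tilt",np.degrees(np.arccos(-R[2,2])).round(2),"| shift cm",d.round(2),"turn",t.round(2),"t",s["clock"],"F",np.round(s["contact_force"],1),"gap",s["finger_gap"])
E
python3 -c "
from h import *
go(537.5,-296,110,56.7,[214.842,-613.503,231.347])"
```

```text
pos [ 214.6 -612.9  230.4] yline -70.7 tilt 0.1 | shift cm [ 40.95 -19.28  12.17] turn 52.6 t 0.1 F [-0.7 -0.2 -0.2] gap 0.9995900734676911
```

Units first: shifts go in shares of 60 cm and turns go in shares of 120 degrees. So 40.95 cm is 0.6825, 30 cm is 0.5, 52.6 degrees is 0.4383.

Request:
play_rows:
  commands:
    - [[0.1667,-0.0783,0],0.0833,-1]
    - [[0.3333,-0.1567,0],0.1667,-0.5]
    - [[0.5,-0.235,0.0333],0.25,0]
    - [[0.6825,-0.3217,0.1333],0.375,0]
    - [[0.6825,-0.3217,0.2033],0.4383,0]
    - [[0.6825,-0.3217,0.2033],0.4383,0]
    - [[0.6825,-0.3217,0.2033],0.4383,0]
    - [[0.6825,-0.3217,0.2033],0.4383,0]
    - [[0.6825,-0.3217,0.2033],0.4383,0]
    - [[0.6825,-0.3217,0.2033],0.4383,0]
    - [[0.6825,-0.3217,0.2033],0.4383,0]
    - [[0.6825,-0.3217,0.2033],0.4383,0]

```text
clock: 1.3
eef_pos: [537.4, -295.2, 108.5]
orientation: [0.0, 0.958, -0.286, -0.001]
contact_force: [-0.5, -1.2, 0.1]
finger_gap: 0.496
finger_force: 0.0
```

```bash
python3 -c "
from h import *
go(537.5,-296,3,56.7)"
```

```text
pos [ 537.4 -295.2  108.5] yline -123.18 tilt 0.1 | shift cm [ 0.07  0.06 10.55] turn 0.12 t 1.3 F [-0.5 -1.2  0.1] gap 0.4960386950360134
```

Converted, 10.5 cm is 0.175, 10 cm is 0.1667.

Request:
play_rows:
  commands:
    - [[0.0008,0.0008,0.0667],0,0]
    - [[0.0008,0.0008,0.1167],0,0]
    - [[0.0008,0.0008,0.15],0,0]
    - [[0.0008,0.0008,0.1667],0,0]
    - [[0.0008,0.0008,0.175],0,0]
    - [[0.0008,0.0008,0.175],0,0]
    - [[0.0008,0.0008,0.175],0,0]
    - [[0.0008,0.0008,0.175],0,0.3]
    - [[0.0008,0.0008,0.175],0,0.4]
    - [[0.0008,0.0008,0.175],0,0.5]
    - [[0.0008,0.0008,0.175],0,0.6]
    - [[0.0008,0.0008,0.175],0,0.7]
  newtons: 40

```text
clock: 2.5
eef_pos: [538.1, -296.7, 5.0]
orientation: [0.0, 0.958, -0.286, 0.0]
contact_force: [-0.6, 0.6, 5.7]
finger_gap: 0.219
finger_force: 41.0
```

Request:
play_rows:
  commands:
    - [[0,0,0],0,1]
    - [[0,0,0],0,1]
    - [[0,0,0],0,1]
    - [[0,0,0],0,1]
    - [[0,0,0],0,1]
  newtons: 40

```text
clock: 3.0
eef_pos: [538.1, -296.7, 5.0]
orientation: [0.0, 0.958, -0.286, 0.0]
contact_force: [-0.3, 1.2, 5.4]
finger_gap: 0.222
finger_force: 41.1
```

Request:
play_rows:
  commands:
    - [[0,0,-0.0083],0,1]
    - [[0,0,-0.025],0,1]
    - [[0,0,-0.0667],0,1]
    - [[0,0,-0.1333],0,1]
    - [[0,0,-0.1833],0,1]
    - [[0,0,-0.2],0,1]
    - [[0,0,-0.2],0,1]
    - [[0,0,-0.2],0,1]
    - [[0,0,-0.2],0,1]

```text
clock: 3.9
eef_pos: [536.1, -295.9, 122.0]
orientation: [-0.0, 0.958, -0.286, -0.002]
contact_force: [-1.1, -0.4, -3.6]
finger_gap: 0.221
finger_force: 40.2
```

```bash
python3 -c "
from h import *
go(503.5,71.2,125,84.6)
s=viewer.snapshot('side'); W=cloud(s); C=s['color']
a=cv2.normalize(C[90:200,160:330],None,0,255,cv2.NORM_MINMAX); save('held',a,4)"
```

```text
pos [ 536.1 -295.9  122. ] yline -123.29 tilt 0.25 | shift cm [-22.88 -28.89  -0.23] turn -27.89 t 3.9 F [-1.1 -0.4 -3.6] gap 0.22070532831081457
```

View pics/held.png

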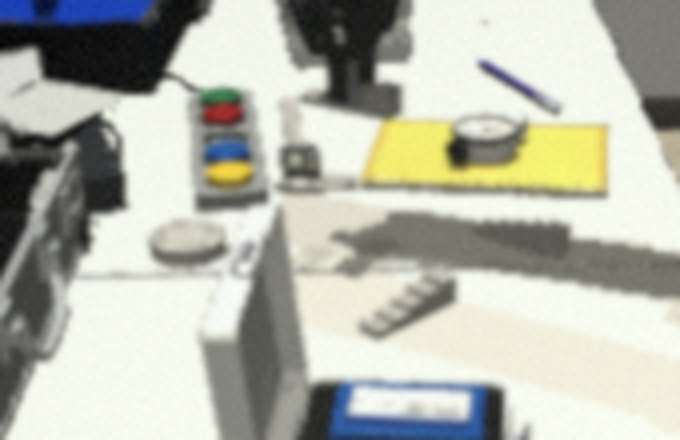

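The side view shows the wedge gone from its place and held between the fingers at (350,95). The lookalike is still at (409,305). While the box is unobstructed I refine its pose from averaged frames.

```bash
cat > m3.py <<'E'
from fit import *
import pickle
out={}
for n in("top","side"):
    zs=[];
    for i in range(12):
        s=viewer.snapshot(n); zs.append(s["z_map"])
    z=np.stack(zs); z[z==0]=np.nan; s["z_map"]=np.nan_to_num(np.nanmedian(z,0)); W=cloud(s); np.save(n+"_W2.npy",W)
    P=roi(W,[512,31],110); off=np.median(P[abs(P[:,2])<4,2])
    reg=dict(all=lambda q:(abs(q[:,0]+10)<68)&(q[:,1]<95)&(q[:,1]>4)&(q[:,0]<50),
             slot=lambda q:(abs(q[:,0]+6)<48)&(abs(q[:,1]-38)<39))
    for k,u in reg.items():
        x,f=fit(P,box_h,[511,32,-.095],u,off)
        c,sn=np.cos(x[2]),np.sin(x[2]); R=np.array([[c,-sn],[sn,c]])
        print(n,k,x.round(3),round(f,3),"off",off.round(2),"slot",(x[:2]+R@[-6,38]).round(2))
    # box outline from all points in the height band, z>=18
    q=P[(P[:,2]>19)&(P[:,2]<27)]
    L=W.reshape(-1,3); L=L[np.isfinite(L[:,2])]; L=L[(L[:,2]>60)&(L[:,2]<170)&(abs(L[:,0]-590)<60)&(abs(L[:,1]-25)<95)]
    print("   lid pts",len(L),L.min(0).round(1),L.max(0).round(1))
    out[n]=s
s=monitor.observe(); print(s["clock"])
E
python3 m3.py
```

```text
top all [ 5.11272e+02  3.22530e+01 -9.70000e-02] 1.071 off -0.23 slot [508.99  70.66]
top slot [ 5.11345e+02  3.20170e+01 -9.50000e-02] 0.827 off -0.23 slot [508.97  70.41]
   lid pts 908 [571.5 -57.4  60.3] [613.1 106.6 155.9]
side all [ 5.10439e+02  2.90140e+01 -9.00000e-02] 2.61 off 1.49 slot [507.89  67.4 ]
side slot [ 5.10193e+02  3.03800e+01 -9.30000e-02] 1.882 off 1.49 slot [507.76  68.77]
   lid pts 952 [571.2 -57.1  60.2] [612.4 107.  155.7]
5.15
```

```bash
python3 -c "
from h import *
go(490,-100,125,70)
go(504.5,70.8,125,84.5)
go(504.5,70.8,50,84.5)"
```

```text
pos [ 537.7 -296.7  124.3] yline -123.3 tilt 0.01 | shift cm [-14.78 -13.82  -0.07] turn -13.3 t 5.15 F [ 0.9 -0.9 -2.6] gap 0.2164496473004566
pos [ 537.7 -296.7  124.3] yline -123.3 tilt 0.01 | shift cm [-22.95 -28.89  -0.07] turn -27.8 t 5.15 F [ 0.9 -0.9 -2.6] gap 0.2164496473004566
pos [ 537.7 -296.7  124.3] yline -123.3 tilt 0.01 | shift cm [-22.95 -28.89   7.43] turn -27.8 t 5.15 F [ 0.9 -0.9 -2.6] gap 0.2164496473004566
```

Converted, -28.9 cm is -0.4817, -22.95 cm is -0.3825, -27.8 degrees is -0.2317.

Request:
play_rows:
  commands:
    - [[-0.0333,-0.0317,0],-0.0167,1]
    - [[-0.0833,-0.0783,0],-0.0417,1]
    - [[-0.1417,-0.1333,0],-0.0667,1]
    - [[-0.2,-0.1883,0],-0.0917,1]
    - [[-0.2467,-0.23,0],-0.1108,1]
    - [[-0.275,-0.2833,0],-0.1417,1]
    - [[-0.3083,-0.35,0],-0.175,1]
    - [[-0.3417,-0.4083,0],-0.2,1]
    - [[-0.3667,-0.4533,0],-0.2208,1]
    - [[-0.3783,-0.475,0],-0.2292,1]
    - [[-0.3825,-0.4817,0],-0.2317,1]
    - [[-0.3825,-0.4817,0],-0.2317,1]

```text
clock: 6.35
eef_pos: [504.5, 70.1, 124.2]
orientation: [0.0, 0.999, -0.048, -0.0]
contact_force: [0.4, -1.4, -2.2]
finger_gap: 0.218
finger_force: 40.2
```

Converted, 7.5 cm is 0.125, 6 cm is 0.1.

Request:
play_rows:
  commands:
    - [[0,0,0.0333],0,1]
    - [[0,0,0.0667],0,1]
    - [[0,0,0.1],0,1]
    - [[0,0,0.125],0,1]
    - [[0,0,0.125],0,1]
    - [[0,0,0.125],0,1]
    - [[0,0,0.125],0,1]

```text
clock: 7.05
eef_pos: [505.5, 70.0, 50.2]
orientation: [0.0, 0.999, -0.049, 0.001]
contact_force: [0.6, -0.0, -3.2]
finger_gap: 0.223
finger_force: 40.2
```

```bash
python3 -c "
from h import *
go(504.5,70.8,50,84.5)
s=viewer.snapshot('side'); t=viewer.snapshot('top')
for n,q in(('side',s),('top',t)):
    np.save(n+'_W3.npy',cloud(q)); np.save(n+'_c3.npy',q['color'])
a=cv2.normalize(s['color'][150:240,200:300],None,0,255,cv2.NORM_MINMAX);b=cv2.normalize(t['color'][150:240,180:280],None,0,255,cv2.NORM_MINMAX)
save('hover',np.hstack([a,b]),4)"
```

```text
pos [505.5  70.   50.2] yline -95.59 tilt 0.11 | shift cm [-0.11 -0.07  0.02] turn -0.09 t 7.05 F [ 0.6 -0.  -3.2] gap 0.2228782266718597
```

View pics/hover.png

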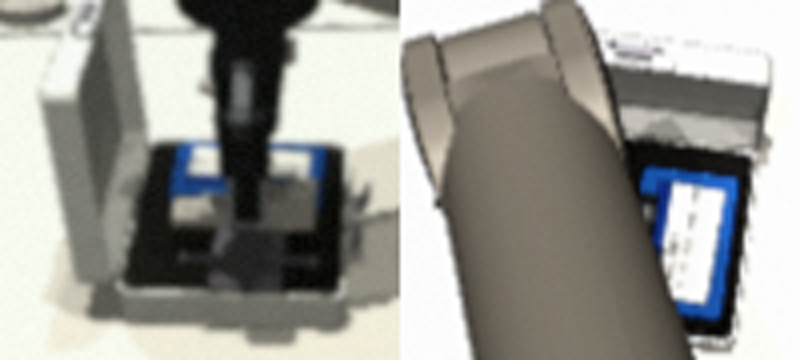

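The left half shows the held wedge over the slot, spanning columns 170–316 at row 210. The slot's visible ends are at row 258. In the right half the arm hides the slot. I measure the wedge's x extent from the side depth map.

Run:
```python
from h import *
zs=[];cs=[]
for i in range(10):
    s=viewer.snapshot("side"); zs.append(s["z_map"]); cs.append(s["color"].astype(float))
s["z_map"]=np.median(np.stack(zs),0).astype(np.float32); W=cloud(s); C=np.mean(cs,0).mean(-1)
np.save("sideH_W.npy",W); np.save("sideH_C.npy",C)
th=-0.096; d=np.array([np.cos(th),np.sin(th)]); n=np.array([-d[1],d[0]])
sl=np.array([509.,70.5])
Q=np.dstack([(W[...,:2]-sl)@d,(W[...,:2]-sl)@n,W[...,2]])   # slot frame
k=(abs(Q[...,1])<18)&(Q[...,2]>38)&(Q[...,2]<75)&(abs(Q[...,0])<60)
v,u=np.where(k); print("rows",v.min(),v.max(),"cols",u.min(),u.max(),k.sum())
for r in range(v.min(),v.max()+1):
    c=u[v==r]
    if len(c)<3: continue
    print(r,c.min(),c.max(),Q[r,c.min()].round(1),Q[r,c.max()].round(1),C[r,c.min()-2:c.min()+2].astype(int),C[r,c.max()-1:c.max()+3].astype(int))
```

```text
rows 194 208 cols 243 278 294
195 267 278 [-14.7 -10.4  65. ] [-39.2 -12.5  64.6] [51 56 56 57] [97 89 73 53]
196 267 278 [-14.7  -9.9  62.7] [-39.4  -5.3  66.5] [60 67 64 62] [94 92 76 54]
197 267 278 [-14.9  -5.1  63.1] [-39.5  -1.5  66.3] [62 70 68 67] [91 90 76 54]
198 257 278 [ 5.7 15.4 72.9] [-39.6   2.9  66.5] [79 78 74 61] [90 87 72 52]
199 251 278 [21.2 -7.5 55. ] [-39.7   6.7  66.3] [ 91 100 113 112] [88 83 69 50]
200 244 278 [37.4 -9.1 50.6] [-39.8  10.4  66.1] [ 55  83 109 122] [85 81 67 48]
201 244 278 [37.  -5.1 50.5] [-39.9  10.2  63.4] [ 56  93 126 139] [84 80 66 47]
202 243 278 [38.9 -1.4 50.2] [-39.9  10.7  61.1] [ 41  61 103 133] [84 80 65 45]
203 243 278 [38.4  3.  50.4] [-40.    9.9  58. ] [ 42  64 107 132] [84 80 63 42]
204 243 278 [37.9  7.2 50.5] [-40.   10.1  55.5] [ 42  61  97 116] [84 79 61 41]
205 243 278 [37.6 10.5 50.1] [-40.    9.5  52.4] [42 53 77 90] [83 78 59 42]
206 243 278 [37.8  9.7 46.9] [-40.1  10.2  50.2] [41 46 60 69] [80 74 56 40]
207 249 278 [24.5  8.8 44.1] [-40.1  10.1  47.5] [54 55 56 56] [69 64 51 39]
```

Run:
```python
from h import *
C0=np.load("side_c.npy").astype(float).mean(-1); C=np.load("sideH_C.npy"); 
s=viewer.snapshot("side"); k=K(s); T=np.linalg.inv(np.array(s["camera_from_world"]))
th=-0.096; d=np.array([np.cos(th),np.sin(th)]); n=np.array([-d[1],d[0]]); sl=np.array([509.,70.5])
def onplane(u,v,z):
    p=cv2.undistortPoints(np.array([[[u,v]]],float),k,np.array(s["D"],float))[0,0]; r=T[:3,:3]@[p[0],p[1],1]; X=T[:3,3]+r*(z-T[2,3])/r[2]
    return np.array([(X[:2]-sl)@d,(X[:2]-sl)@n])
for r in range(209,219):
    print(r,"q240",onplane(240,r,12.5).round(1),"q286",onplane(286,r,12.5).round(1),"first",C0[r,240:250].astype(int),C0[r,276:288].astype(int),"now",C[r,240:250].astype(int),C[r,276:288].astype(int))
```

```text
209 q240 [ 50.2 -28. ] q286 [-58.1 -34.3] first [43 39 43 39 43 40 39 38 38 38] [ 38  42  38  39  42  40  39  41  60  99 115 101] now [42 41 41 40 39 38 38 38 37 37] [36 38 38 35 35 35 35 34 44 71 88 86]
210 q240 [ 49.7 -23.8] q286 [-58.2 -30.2] first [43 40 40 43 40 36 37 35 33 35] [ 37  41  39  42  41  39  40  41  58  98 116 101] now [41 42 41 40 38 37 36 36 35 36] [33 34 34 33 34 36 36 34 45 72 90 84]
211 q240 [ 49.2 -19.7] q286 [-58.3 -26. ] first [43 43 44 39 39 36 37 36 34 35] [ 37  36  37  36  38  40  39  36  57  92 110  99] now [41 40 41 39 37 37 37 35 35 35] [34 33 33 34 35 35 35 36 44 70 88 84]
212 q240 [ 48.8 -15.6] q286 [-58.3 -21.9] first [42 39 39 41 41 47 51 49 49 49] [ 34  40  38  39  40  39  39  40  57  87 105  98] now [41 41 41 38 41 45 45 42 40 39] [33 34 34 35 34 34 34 34 45 68 84 84]
213 q240 [ 48.3 -11.6] q286 [-58.4 -17.9] first [43 39 40 42 53 65 72 71 74 74] [ 50  52  51  47  42  40  43  40  58  96 104  95] now [41 41 41 41 50 60 57 51 49 49] [39 40 40 38 36 35 35 34 45 70 83 86]
214 q240 [47.8 -7.6] q286 [-58.4 -13.9] first [42 40 42 44 62 74 80 80 87 87] [ 
[... 265 characters left out ...]
4 52 58 54 48 49 49] [50 55 57 50 39 35 34 34 45 69 86 96]
216 q240 [46.9  0.3] q286 [-58.5  -5.9] first [40 39 40 41 45 47 45 48 49 52] [ 64  71  71  59  48  38  43  40  64 102 115 116] now [43 43 42 43 44 45 45 42 42 43] [ 43  48  49  44  37  34  34  34  44  69  89 105]
217 q240 [46.4  4.3] q286 [-58.6  -2. ] first [42 42 41 41 41 42 42 41 42 42] [ 46  51  48  45  37  40  41  40  64 105 120 126] now [42 43 41 42 42 42 42 41 40 41] [ 37  37  38  36  35  35  34  35  45  71  95 112]
218 q240 [46.   8.2] q286 [-58.6   1.9] first [40 40 38 39 41 40 40 44 40 41] [ 39  42  39  40  39  41  38  40  65 108 125 133] now [43 43 41 41 41 41 41 41 40 41] [ 33  34  34  33  34  34  34  34  50  81 101 115]
```

Relative to the slot the wedge sits about 0.8 mm too far back, which agrees with the robot's own reading. I correct that, lower it and feel for contact.

Converted, 2.5 cm is 0.0417, -0.03 cm is -0.0005.

Request:
play_rows:
  commands:
    - [[-0.0017,-0.0005,0.0083],0,1]
    - [[-0.0017,-0.0005,0.0167],0,1]
    - [[-0.0017,-0.0005,0.025],0,1]
    - [[-0.0017,-0.0005,0.0317],0,1]
    - [[-0.0017,-0.0005,0.035],0,1]
    - [[-0.0017,-0.0005,0.0383],0,1]
    - [[-0.0017,-0.0005,0.04],0,1]
    - [[-0.0017,-0.0005,0.0417],0,1]
    - [[-0.0017,-0.0005,0.0417],0,1]
    - [[-0.0017,-0.0005,0.0417],0,1]

```text
clock: 8.7
eef_pos: [503.6, 70.8, 24.2]
orientation: [0.0, 0.999, -0.048, 0.0]
contact_force: [-0.2, -1.7, -4.3]
finger_gap: 0.218
finger_force: 40.1
```

```bash
python3 -c "
from h import *
go(504.5,70.8,17.5,84.5)"
```

```text
pos [503.6  70.8  24.2] yline -95.5 tilt 0.03 | shift cm [ 0.09 -0.01  0.67] turn -0.0 t 8.7 F [-0.2 -1.7 -4.3] gap 0.21766819550091737
```

It is already about 4 mm inside the slot with no contact. I continue down.

Converted, 0.55 cm is 0.0092, 0.5 cm is 0.0083.

Request:
play_rows:
  commands:
    - [[0,0,0.0025],0,1]
    - [[0,0,0.005],0,1]
    - [[0,0,0.0067],0,1]
    - [[0,0,0.0083],0,1]
    - [[0,0,0.0092],0,1]
    - [[0,0,0.0092],0,1]

```text
clock: 9.3
eef_pos: [503.5, 70.9, 18.6]
orientation: [0.0, 0.999, -0.048, -0.0]
contact_force: [-0.1, -3.4, -2.2]
finger_gap: 0.221
finger_force: 40.3
```

Converted, 0.1 cm is 0.0017, 0.08 cm is 0.0013.

Request:
play_rows:
  commands:
    - [[0,0,0.0013],0,1]
    - [[0,0,0.0017],0,1]
    - [[0,0,0.0017],0,1]
    - [[0,0,0.0017],0,0.45]
    - [[0,0,0.0017],0,0.3]
    - [[0,0,0.0017],0,0.25]
    - [[0,0,0.0017],0,0.25]
    - [[0,0,0.0017],0,0.25]
    - [[0,0,0.0017],0,0.25]

```text
clock: 10.2
eef_pos: [503.6, 71.4, 17.8]
orientation: [-0.0, 0.999, -0.048, 0.0]
contact_force: [-1.0, 0.8, 0.1]
finger_gap: 0.373
finger_force: 0.0
```

Converted, -18 cm is -0.3, -17 cm is -0.2833.

Request:
play_rows:
  commands:
    - [[0,0,-0.0083],0,0.25]
    - [[0,0,-0.025],0,0.25]
    - [[0,0,-0.0583],0,0.25]
    - [[0,0,-0.1],0,0.25]
    - [[0,0,-0.15],0,0.25]
    - [[0,0,-0.2],0,0.25]
    - [[0,0,-0.25],0,0.25]
    - [[0,0,-0.2833],0,0.25]
    - [[0,0,-0.3],0,0.25]
    - [[0,0,-0.3],0,0.25]

```text
clock: 11.2
eef_pos: [504.5, 71.4, 199.5]
orientation: [-0.0, 0.999, -0.048, 0.002]
contact_force: [0.2, -0.7, -0.6]
finger_gap: 0.378
finger_force: 0.0
```

Run:
```python
from fit import *
go(504.5,70.8,17.5,84.5)
zs=[]
for i in range(8):
    s=viewer.snapshot("side"); zs.append(s["z_map"])
s["z_map"]=np.median(np.stack(zs),0).astype(np.float32); W=cloud(s)
th=-0.096; d=np.array([np.cos(th),np.sin(th)]); n=np.array([-d[1],d[0]])
P=W.reshape(-1,3); Q=np.c_[(P[:,:2]-[509,70.5])@d,(P[:,:2]-[509,70.5])@n,P[:,2]]
for a in np.arange(-40,40,16):
    k=(Q[:,0]>a+2)&(Q[:,0]<a+14)&(abs(Q[:,1])<8)&(Q[:,2]<60); print(a,"top z",np.median(Q[k,2]).round(1),"expect",12.5+22-4*(a+40)/16,k.sum())
save("placed",cv2.normalize(s["color"][150:240,200:300],None,0,255,cv2.NORM_MINMAX),5)
```

```text
pos [504.5  71.4 199.5] yline -95.51 tilt 0.2 | shift cm [-0.05  0.07 18.2 ] turn -0.01 t 11.2 F [ 0.2 -0.7 -0.6] gap 0.37810702197937784
-40 top z 34.4 expect 34.5 24
-24 top z 30.5 expect 30.5 22
-8 top z 26.3 expect 26.5 22
8 top z 22.3 expect 22.5 22
24 top z 18.5 expect 18.5 20
```

View pics/placed.png

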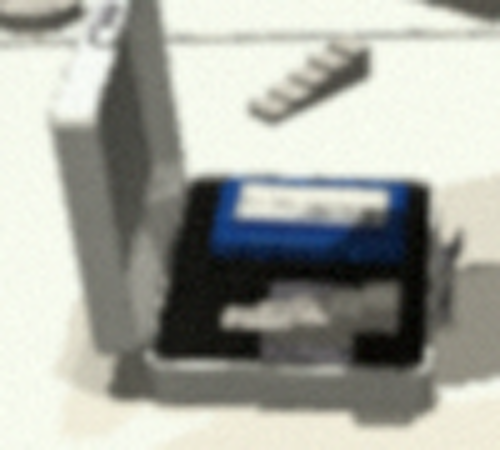

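The picture shows the wedge seated in the slot at (220–400, 310), and its step tops all match the expected heights to 0.2 mm. The lid is still open at (110,230). Next I check the clearance behind the lid and compute the swing path.

```bash
cat > traj.py <<'E'
from h import *
O=np.array([511.3,32.1]); th=-.096; d=np.array([np.cos(th),np.sin(th)])
def tcp(bx,z): return np.r_[O+bx*d,z]
def corner(phi,r=110,half=11): # TCP so the tip's front lower corner is on the lid's outer face
    c,s=np.cos(phi),np.sin(phi); return tcp(64-r*c+22*s+half, 24+r*s+22*c)
def rows(pts,base=None):
    s=monitor.observe(); w,a,b,c=s["orientation"]; R=Rn.from_quat([a,b,c,w]).as_matrix(); p=np.array(base if base is not None else s["eef_pos"])
    print("t",s["clock"],"pos",np.round(s["eef_pos"],1),"F",np.round(s["contact_force"],1)); print("\n".join(str((R.T@(q-p)/10).round(2).tolist())+"  ->"+str(q.round(1)) for q in pts))
E
python3 - <<'E'
from traj import *
W=np.load("top_W2.npy").reshape(-1,3)
for a in range(600,800,20):
    k=(W[:,0]>=a)&(W[:,0]<a+20)&(abs(W[:,1]-20)<80); print(a,np.nanpercentile(W[k,2],99).round(0) if k.any() else None,end="; ")
W=np.load("side_W2.npy").reshape(-1,3); L=W[(W[:,2]>50)&(W[:,2]<165)&(abs(W[:,0]-590)<50)&(abs(W[:,1]-25)<70)]
bx=(L[:,:2]-O)@d-64
for z in range(50,160,20):
    k=abs(L[:,2]-z-10)<10; print("\nlid z",z+10,np.percentile(bx[k],[2,98]).round(1),end="")
print()
rows([tcp(100,230),tcp(138,230),tcp(138,125)])
E
```

```text
600 150.0; 620 1.0; 640 2.0; 660 2.0; 680 2.0; 700 2.0; 720 2.0; 740 80.0; 760 86.0; 780 111.0; 
lid z 60 [20.1 22. ]
lid z 80 [21.9 23.9]
lid z 100 [24.  25.5]Traceback (most recent call last):
  File "<stdin>", line 8, in <module>
    return _quantile_unchecked(
        a, q, axis, out, overwrite_input, method, keepdims, weights)
    return _ureduce(a,
                    func=_quantile_ureduce_func,
    ...<5 lines>...
                    overwrite_input=overwrite_input,
                    method=method)
    r = func(a, **kwargs)
    result = _quantile(arr,
                       quantiles=q,
    ...<2 lines>...
                       out=out,
                       weights=wgt)
    slices_having_nans = np.isnan(arr[-1, ...])
                                  ~~~^^^^^^^^^
IndexError: index -1 is out of bounds for axis 0 with size 0
```

Run:
```python
from traj import *
rows([tcp(60,230),tcp(135,230),tcp(135,126)],[503.8,71.4,200.5])
```

```text
t 11.6 pos [503.1  71.2 196.9] F [-0.5 -0.6 -0.3]
[7.12, 3.84, -2.96]  ->[571.   26.3 230. ]
[14.62, 3.84, -2.97]  ->[645.7  19.2 230. ]
[14.63, 3.84, 7.43]  ->[645.7  19.2 126. ]
```

Converted, 14.6 cm is 0.2433, -3.3 cm is -0.055.

Request:
play_rows:
  commands:
    - [[0.0167,0.0083,-0.055],0,0.5]
    - [[0.0667,0.0333,-0.055],0,1]
    - [[0.12,0.065,-0.055],0,1]
    - [[0.1833,0.065,-0.055],0,1]
    - [[0.2433,0.065,-0.055],0,1]
    - [[0.2433,0.065,0],0,1]
    - [[0.2433,0.065,0.0667],0,1]
    - [[0.2433,0.065,0.1167],0,1]
    - [[0.2433,0.065,0.1167],0,1]
    - [[0.2433,0.065,0.1167],0,1]

```text
clock: 12.6
eef_pos: [645.2, 18.5, 127.8]
orientation: [0.0, 0.999, -0.048, -0.0]
contact_force: [-0.1, -0.2, -0.2]
finger_gap: 0.003
finger_force: 0.0
```

Run:
```python
from traj import *
rows([tcp(110,126)]+[corner(p) for p in (1.57,1.4,1.2,1.0,.8,.6,.45,.3,.2)])
```

```text
t 12.6 pos [645.2  18.5 127.8] F [-0.1 -0.2 -0.2]
[-2.46, -0.07, 0.18]  ->[620.8  21.6 126. ]
[-3.77, -0.07, -0.62]  ->[607.8  22.8 134. ]
[-5.66, -0.07, -0.83]  ->[588.9  24.6 136.1]
[-7.89, -0.07, -0.67]  ->[566.7  26.8 134.5]
[-10.05, -0.07, -0.06]  ->[545.2  28.8 128.4]
[-12.04, -0.07, 0.96]  ->[525.4  30.7 118.2]
[-13.79, -0.07, 2.36]  ->[508.   32.4 104.3]
[-14.9, -0.07, 3.62]  ->[496.9  33.5  91.7]
[-15.81, -0.07, 5.03]  ->[487.8  34.4  77.5]
[-16.3, -0.07, 6.05]  ->[483.   34.8  67.4]
```

Converted, -10 cm is -0.1667, -9 cm is -0.15.

Request:
play_rows:
  commands:
    - [[-0.0217,-0.0008,0],0,1]
    - [[-0.04,-0.0008,-0.0033],0,1]
    - [[-0.0517,-0.0008,-0.0083],0,1]
    - [[-0.0633,-0.0008,-0.01],0,1]
    - [[-0.0783,-0.0008,-0.0125],0,1]
    - [[-0.0933,-0.0008,-0.0133],0,1]
    - [[-0.1133,-0.0008,-0.0133],0,1]
    - [[-0.1317,-0.0008,-0.0108],0,1]
    - [[-0.15,-0.0008,-0.0067],0,1]
    - [[-0.1667,-0.0008,-0.0008],0,1]
    - [[-0.1667,-0.0008,-0.0008],0,1]

```text
clock: 13.7
eef_pos: [542.8, 28.6, 127.1]
orientation: [0.0, 0.999, -0.048, -0.002]
contact_force: [0.1, -0.9, -1.0]
finger_gap: 0.0
finger_force: 0.0
```

Run:
```python
from traj import *
rows([corner(p) for p in (1.0,.8,.6,.45,.3,.2)])
s=viewer.snapshot('side'); save("swing",cv2.normalize(s["color"][120:240,180:330],None,0,255,cv2.NORM_MINMAX),4)
```

```text
t 13.7 pos [542.8  28.6 127.1] F [ 0.1 -0.9 -1. ]
[0.24, -0.05, -0.14]  ->[545.2  28.8 128.4]
[-1.75, -0.05, 0.89]  ->[525.4  30.7 118.2]
[-3.49, -0.05, 2.29]  ->[508.   32.4 104.3]
[-4.6, -0.06, 3.56]  ->[496.9  33.5  91.7]
[-5.5, -0.06, 4.98]  ->[487.8  34.4  77.5]
[-5.99, -0.06, 5.99]  ->[483.   34.8  67.4]
```

View pics/swing.png

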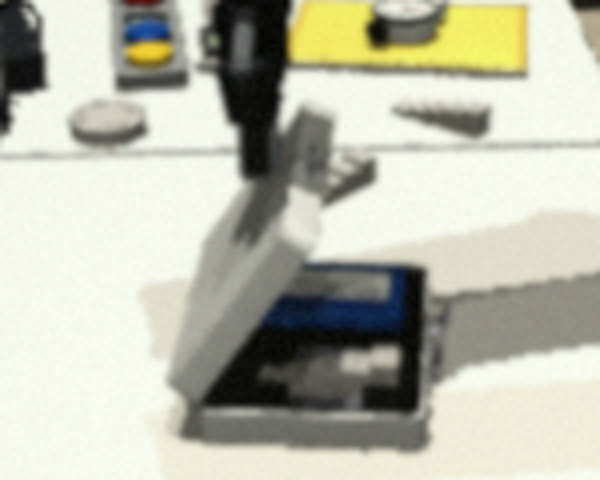

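The lid is swung down to about 1 rad, with the fingertips on its outer face at (255,180), and the wedge is undisturbed at (330,370). I keep following the arc.

Converted, -6 cm is -0.1, -5.5 cm is -0.0917.

Request:
play_rows:
  commands:
    - [[-0.0117,-0.0008,0.0058],0,1]
    - [[-0.0292,-0.0008,0.015],0,1]
    - [[-0.0433,-0.0008,0.0267],0,1]
    - [[-0.0583,-0.0008,0.0383],0,1]
    - [[-0.0683,-0.0008,0.0483],0,1]
    - [[-0.0767,-0.0008,0.0592],0,1]
    - [[-0.0842,-0.0008,0.07],0,1]
    - [[-0.0917,-0.0008,0.0825],0,1]
    - [[-0.0967,-0.0008,0.0917],0,1]
    - [[-0.1,-0.0008,0.1],0,1]
    - [[-0.1,-0.0008,0.1],0,1]

```text
clock: 14.85
eef_pos: [485.1, 34.6, 67.4]
orientation: [0.0, 0.999, -0.048, -0.001]
contact_force: [-0.6, 0.3, -0.6]
finger_gap: -0.001
finger_force: 0.0
```

Run:
```python
from traj import *
rows([tcp(-50,z) for z in (65,60,56,52)])
```

```text
t 14.85 pos [485.1  34.6  67.4] F [-0.6  0.3 -0.6]
[-2.37, 0.0, 0.24]  ->[461.5  36.9  65. ]
[-2.37, 0.0, 0.74]  ->[461.5  36.9  60. ]
[-2.37, 0.0, 1.14]  ->[461.5  36.9  56. ]
[-2.37, 0.0, 1.54]  ->[461.5  36.9  52. ]
```

Converted, -2.35 cm is -0.0392, -1.2 cm is -0.02.

Request:
play_rows:
  commands:
    - [[0,0,-0.02],0,1]
    - [[-0.0167,0,-0.02],0,1]
    - [[-0.0392,0,-0.02],0,1]
    - [[-0.0392,0,-0.02],0,1]
    - [[-0.0392,0,-0.0083],0,1]
    - [[-0.0392,0,0],0,1]
    - [[-0.0392,0,0.0083],0,1]
    - [[-0.0392,0,0.015],0,1]
    - [[-0.0392,0,0.02],0,1]
    - [[-0.0392,0,0.02],0,1]
    - [[-0.0392,0,0.02],0,1]

```text
clock: 15.95
eef_pos: [462.8, 37.1, 56.2]
orientation: [0.0, 0.999, -0.048, 0.0]
contact_force: [0.0, 0.7, 0.4]
finger_gap: 0.002
finger_force: 0.0
```

Converted, 0.3 cm is 0.005, 0.2 cm is 0.0033.

Request:
play_rows:
  commands:
    - [[0,0,0.0017],0,1]
    - [[0,0,0.0033],0,1]
    - [[0,0,0.005],0,1]
    - [[0,0,0.005],0,1]

```text
clock: 16.35
eef_pos: [462.6, 37.0, 53.2]
orientation: [0.0, 0.999, -0.048, 0.0]
contact_force: [0.1, -0.8, -0.9]
finger_gap: -0.002
finger_force: 0.0
```

Converted, 0.3 cm is 0.005, 0.24 cm is 0.004.

Request:
play_rows:
  commands:
    - [[0,0,0.0013],0,1]
    - [[0,0,0.0027],0,1]
    - [[0,0,0.004],0,1]
    - [[0,0,0.005],0,1]
    - [[0,0,0.005],0,1]

```text
clock: 16.85
eef_pos: [462.4, 37.0, 50.3]
orientation: [0.0, 0.999, -0.048, -0.0]
contact_force: [-0.9, 0.0, 2.5]
finger_gap: -0.0
finger_force: 0.9
```

Converted, 0.15 cm is 0.0025, 0.1 cm is 0.0017.

Request:
play_rows:
  commands:
    - [[0,0,0.0008],0,1]
    - [[0,0,0.0017],0,1]
    - [[0,0,0.0025],0,1]
    - [[0,0,0.0025],0,1]

```text
clock: 17.25
eef_pos: [462.1, 37.0, 48.6]
orientation: [0.0, 0.999, -0.048, -0.0]
contact_force: [-2.4, -0.8, 3.4]
finger_gap: -0.002
finger_force: 1.8
```

Request:
play_rows:
  commands:
    - [[0,0,0.0008],0,1]
    - [[0,0,0.0017],0,1]
    - [[0,0,0.0017],0,1]

```text
clock: 17.55
eef_pos: [461.9, 37.0, 47.7]
orientation: [0.0, 0.999, -0.048, -0.001]
contact_force: [-2.6, 1.0, 6.3]
finger_gap: 0.001
finger_force: 2.8
```

Force is building as expected (6 N at z 47.7). I continue in sub-millimetre steps.

Converted, 0.1 cm is 0.0017, 0.05 cm is 0.0008.

Request:
play_rows:
  commands:
    - [[0,0,0.0008],0,1]
    - [[0,0,0.0017],0,1]
    - [[0,0,0.0017],0,1]

```text
clock: 17.85
eef_pos: [461.8, 37.1, 46.9]
orientation: [0.0, 0.999, -0.048, -0.001]
contact_force: [-5.5, 0.7, 7.4]
finger_gap: -0.002
finger_force: 3.9
```

Converted, 0.08 cm is 0.0013, 0.04 cm is 0.0007.

Request:
play_rows:
  commands:
    - [[0,0,0.0007],0,1]
    - [[0,0,0.0013],0,1]
    - [[0,0,0.0013],0,1]

```text
clock: 18.15
eef_pos: [461.7, 37.1, 46.3]
orientation: [0.0, 0.999, -0.048, -0.001]
contact_force: [-4.9, 0.2, 9.9]
finger_gap: 0.003
finger_force: 5.0
```

Converted, 0.06 cm is 0.001, 0.03 cm is 0.0005.

Request:
play_rows:
  commands:
    - [[0,0,0.0005],0,1]
    - [[0,0,0.001],0,1]
    - [[0,0,0.001],0,1]

```text
clock: 18.45
eef_pos: [461.6, 37.1, 45.9]
orientation: [0.0, 0.999, -0.048, -0.001]
contact_force: [-5.5, 0.6, 11.6]
finger_gap: -0.002
finger_force: 5.8
```

Converted, 0.05 cm is 0.0008, 0.03 cm is 0.0005.

Request:
play_rows:
  commands:
    - [[0,0,0.0005],0,1]
    - [[0,0,0.0008],0,1]
    - [[0,0,0.0008],0,1]

```text
clock: 18.75
eef_pos: [461.6, 37.1, 45.5]
orientation: [0.0, 0.999, -0.048, -0.001]
contact_force: [-6.6, 1.3, 12.8]
finger_gap: 0.001
finger_force: 6.5
```

Converted, 0.05 cm is 0.0008, 0.03 cm is 0.0005.

Request:
play_rows:
  commands:
    - [[0,0,0.0005],0,1]
    - [[0,0,0.0008],0,1]
    - [[0,0,0.0008],0,1]

```text
clock: 19.05
eef_pos: [461.4, 37.1, 44.8]
orientation: [0.0, 0.999, -0.048, -0.001]
contact_force: [-6.6, 1.2, 9.8]
finger_gap: 0.001
finger_force: 5.0
```

Force dropped from 12.8 to 9.8 N while the tip moved 0.7 mm, so it has probably clicked. I press slightly more to make sure, then back off.

Converted, 0.04 cm is 0.0007, 0.02 cm is 0.0003.

Request:
play_rows:
  commands:
    - [[0,0,0.0003],0,1]
    - [[0,0,0.0007],0,1]
    - [[0,0,0.0007],0,1]

```text
clock: 19.35
eef_pos: [461.4, 37.1, 44.3]
orientation: [0.0, 0.999, -0.048, -0.001]
contact_force: [-6.4, 0.9, 10.8]
finger_gap: -0.003
finger_force: 5.2
```

Converted, 0.04 cm is 0.0007, 0.02 cm is 0.0003.

Request:
play_rows:
  commands:
    - [[0,0,0.0003],0,1]
    - [[0,0,0.0007],0,1]
    - [[0,0,0.0007],0,1]

```text
clock: 19.65
eef_pos: [461.3, 37.1, 44.0]
orientation: [0.0, 0.999, -0.048, -0.001]
contact_force: [-6.4, 0.9, 11.8]
finger_gap: -0.001
finger_force: 5.9
```

Request:
play_rows:
  commands:
    - [[0,0,-0.0033],0,1]
    - [[0,0,-0.0067],0,1]
    - [[0,0,-0.0083],0,1]
    - [[0,0,-0.0083],0,1]
    - [[0,0,-0.0083],0,1]

```text
clock: 20.15
eef_pos: [462.9, 36.9, 48.5]
orientation: [0.0, 0.999, -0.048, 0.0]
contact_force: [0.0, 0.1, -0.3]
finger_gap: 0.001
finger_force: 0.0
```

Request:
play_rows:
  commands:
    - [[0,0,-0.0167],0,1]
    - [[0,0,-0.0667],0,1]
    - [[0,0,-0.1333],0,1]
    - [[0,0,-0.2],0,1]
    - [[-0.0667,0,-0.2667],0,1]
    - [[-0.0667,-0.0833,-0.3333],0,1]
    - [[-0.0667,-0.1667,-0.3667],0,1]
    - [[-0.0667,0.0833,-0.3667],0,1]
    - [[-0.0667,0.25,-0.3667],0,1]
    - [[-0.0667,0.3333,-0.3667],0,1]
    - [[-0.0667,0.3333,-0.3667],0,1]

```text
clock: 21.25
eef_pos: [411.1, -78.1, 267.7]
orientation: [0.0, 0.999, -0.047, 0.001]
contact_force: [0.8, -0.2, -0.3]
finger_gap: 0.001
finger_force: 0.0
```

Run:
```python
from traj import *
zs=[]
for i in range(12):
    s=viewer.snapshot('side'); zs.append(s["z_map"])
s["z_map"]=np.median(np.stack(zs),0).astype(np.float32); W=cloud(s); P=W.reshape(-1,3)
n=np.array([-d[1],d[0]]); B=np.c_[(P[:,:2]-O)@d,(P[:,:2]-O)@n,P[:,2]]
k=(abs(B[:,0])<56)&(abs(B[:,1])<74)&(B[:,2]>35)&(B[:,2]<70)
A=np.c_[B[k,0],B[k,1],np.ones(k.sum())]; print("lid plane slope x,y,z0",np.linalg.lstsq(A,B[k,2],rcond=None)[0].round(4),k.sum())
f=(abs(B[:,0]+50)<8)&(abs(B[:,1])<74)&(B[:,2]>35); print("front z",np.median(B[f,2]))
print(monitor.observe()["clock"],monitor.observe()["contact_force"])
save("shut",cv2.normalize(s["color"][140:240,190:320],None,0,255,cv2.NORM_MINMAX),5)
```

```text
lid plane slope x,y,z0 [-2.300e-03  2.000e-04  4.603e+01] 1654
front z 46.15554639408032
21.85 [ 0.83117689 -0.32290796 -0.79323214]
```

View pics/shut.png

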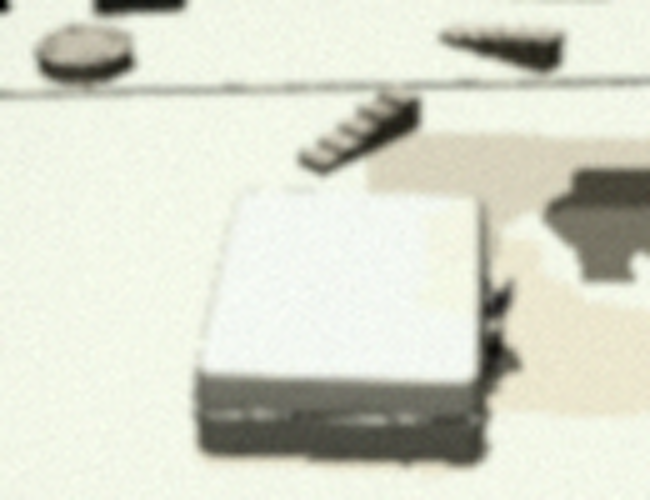

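The lid lies flat and shut at (350,290). Its fitted angle is about 0.002 rad and its front is at z 46.2, so the catch is holding; uncaught it would read over 0.015. The robot is clear, so I hand in.

```bash
python3 -c "
from rig import finish_job
print(finish_job())"
```

```text
the job is handed in; nothing more can be done
None
```

The wedge lies flat in its slot and the lid is clicked shut and holding on its own (measured about 0.002 rad, peak press 12.8 N). The bystanders were not touched, and I handed the job in at about 22 s; no verdict came back.

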